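Counting scale: count, then print the ticket

ROBOT

A 6-joint arm with a two-finger parallel gripper is mounted at the origin on the work surface. World frame = base frame: x ahead of the robot, y to its left, z up, the work surface at z = 0. Lengths are in mm, angles in rad, forces in N, time in s.
With the tool pointing down it reaches from about 275 to 750 mm from the base axis. Payload 10.2 kg.
Tool frame: the origin (TCP) lies between the finger pads; the fingertips stand 17 mm ahead of it and the grasp point (between the pads) lies 2 mm behind it (tips_ahead is the distance from the TCP to the fingertips, in mm); z points along the fingers, y is the line along which they close (so a half turn about z gives the same grasp; the last joint's range is limited). The gripper opens to 85 mm and grips with 20 to 120 N. Pads are 22 mm wide; open, the fingers measure 114 mm over their backs; the gripper's body (76 mm by 85 mm) begins 54 mm behind the grasp point. The pads swing forward as they close: fully open they stand 13 mm farther back than shut.
Start: joints at [-1.467, 0.313, 1.498, -0, 1.331, -0.223], TCP at [168.52, -497.225, 248.294] pointing down, gripper open.
Joint ranges: [-2.94, 2.94], [-0.97, 2.17], [0.19, 2.56], [-1.23, 4.37], [0.02, 3.11], [-2.88, 2.88]. Speed limits (rad/s): [2.39, 2.39, 3.01, 3.14, 3.14, 3.14].

INTERFACE

Orientations are given as a unit quaternion [w, x, y, z].
In Python, from rig import sense, capture, finish_job, boxes_of, tips_ahead gives the robot as it stands.
- The arm moves only by the tool drive_tool, never from a script. Its argument "commands" is text: rows parted by semicolons, each of 7 numbers parted by spaces: the shift along the world's x, y, z in units of 0.1 m (1.0 is 0.1 m), then the turn, a rotation vector about the world's x, y, z in units of pi/4 rad (1.0 is pi/4 rad), then the opening in per cent of the stroke, from 0 (shut) to 100 (fully open). A call has 1 to 20 rows; each row shifts and turns the commanded pose from where the row before left it; what a row does not reach is not made up. A row lasts 1/12 s, in which the tool goes at most 41.7 mm and 7.16 degrees, less where a joint would pass 70% of its speed; a pose out of reach is approached as far as the arm can. A call with a number of a shift or a turn outside -1 to 1 is refused whole. A call with a gripper value outside its range is refused whole. The fingers move at their own pace and stop on an object; "force" is the grip in N (left out, the last holds). Time passes only in rows, so rows that do not move let the fingers close. It gives the time, the measured TCP pose, the force, the opening and the grip force at its end, in the units of the state.
- sense(): the state, without advancing time (a new reading comes with each control period).
- capture(name): name is "side" or "top"; returns a dict with "pixels" (384x512x3 uint8, blue, green, red), "fov_y" (degrees; the focal length in pixels is half the picture's height over the tangent of half this angle, whatever the lens; pixels are square), "cx", "cy" (the principal point, pixels), "k1" (the pictures are not rectified: a ray, as slopes to the right and down, at radius r is drawn at 1 + k1 r^2 times it, then the intrinsics apply), "position" and "attitude" of the camera in the world. Camera axes: x right, y down, z forward; pixel columns grow to the right and rows downward; lengths in mm; the calibration is good to about 2 mm. A picture is of the moment at which its call begins. There is no depth.
- finish_job(): hands the job in; it is judged then, once.
Trained networks look in a picture, given as the dict that the camera call returned (one of the last four; its "shot" number tells which), for a name from the list of things; names that differ only in an ending like _2 or _b are one class to them, and where a whole thing is asked for, a point or a joint stands for the part that bears it (a point fixed in the world has none). Each returns a list of dicts, best first, with "confidence" (0 to 1); they miss things now and then, are a little off and sometimes report something else, mostly with a low value. They report only what shows in the picture. A call takes as long as a camera call.
- boxes_of(picture, name): "position" ([column, row] in pixels, amid what is visible of it).
The state is a dict: "time_s": time; "joints": joint angles; "dq": joint speeds; "tau": joint torques, N m; "eef_pos": TCP position; "ee_rot": TCP orientation; "force": force on the tool from outside, world axes, zero at the start; "wrist_torque": the same for the moment, N m; "grip_width": opening from 0.0 (shut) to 1.0 (fully open); "grip_force": force on a finger pad.
Only numpy, scipy, OpenCV 4.12 (cv2) and the standard library are available. Lean on these libraries where they do the work, as an engineer would, in place of code of your own. Each camera call takes 0.05 s, during which the arm holds its last target. There are 200 camera calls.

TASK

A tub of used sockets sits on the counting scale at the shop counter. Press the round key fully down to count them and let it spring back up, then press the long bar key fully down to print the price ticket and let it spring back too. Press one key at a time, do not press the square key, and do not shift the tub.

Things in the scene. Friction and masses are not known exactly. Their poses are not given: they have to be found in the camera images.
- round_key: The count key: round, 34 mm across. One of three keys in a row, 95 mm apart, on the robot's side of a white counting scale, in any order. White plastic with a black rim. Origin: centre of its flat top, at rest 74 mm above the counter (14 mm above the casing); x towards the pan, y along the row, z up. It goes down 6 mm on a spring (1.5 N to start, 5 N at the bottom) and springs back.
- bar_key: The print key: a long bar, 34 mm (x) by 70 mm (y), in the same row. White plastic with a black rim. Origin: centre of its flat top, at rest 74 mm above the counter (14 mm above the casing); x towards the pan, y along the row, z up. It goes down 6 mm on a spring (1.5 N to start, 5 N at the bottom) and springs back.
- square_key: The clear key, not to be pressed: square, 34 mm by 34 mm, in the same row. White plastic with a black rim. Origin: centre of its flat top, at rest 74 mm above the counter (14 mm above the casing); x towards the pan, y along the row, z up. It goes down 6 mm on a spring (1.5 N to start, 5 N at the bottom) and springs back.
- tub: Clear open tub of sockets, 130 (x) by 200 (y) by 60 mm high (sockets up to 75 mm), about 1 kg, standing loose on the scale's steel pan (80 mm above the counter) beyond the keys; its near wall is about 100 mm from the line of the key centres. Origin: centre of its underside. Between keys and tub lie a flat readout and a paper ticket standing up to 90 mm above the counter, which may be touched.

How it is judged (in metres and radians):
On the way, in this order (a step that is already met when the one before it is completed fails the run):
1. the round key is pressed down (4 mm or more of its 6 mm) (distance of round_key from where it was at the start of the episode above 0.004 m and distance of bar_key from where it was at the start of the episode below 0.0015 m), for 0.05 s.
2. the round key is back up (distance of each of round_key, square_key, bar_key from where it was at the start of the episode below 0.0015 m), for 0.05 s.
3. the bar key is pressed down (4 mm or more of its 6 mm) (distance of bar_key from where it was at the start of the episode above 0.004 m and distance of round_key from where it was at the start of the episode below 0.0015 m), for 0.05 s.
At the end, for the whole second after the job is handed in: After the round key and then the bar key were pressed, all three keys are up again (within 1.5 mm) and the tub rests within 20 mm of where it stood (all of step 2 and distance of tub from where it was at the start of the episode below 0.02 m and linear speed of tub below 0.02 m/s); the robot touches nothing.
It fails at once if the square key is pressed (3 mm or more) (distance of square_key from where it was at the start of the episode above 0.003 m).
It fails at once if the round key and the bar key are down together (3 mm or more each) (distance of each of round_key, bar_key from where it was at the start of the episode above 0.003 m).
It fails at once if the tub is shifted more than 20 mm (distance of tub from where it was at the start of the episode above 0.02 m).
It also fails if it takes over 32 s, if anything falls off the work surface, if the arm or the gripper's body presses on something with over 40 N, if the wrist force passes 120 N, or if a joint passes its speed limit or range.

## Working session

There is one attempt and no reset: what is moved stays moved. The work goes in short steps, Python scripts to look and compute and a tool call to move; the robot and the scene stay as the last step left them, time stands still between calls to the robot, and variables do not carry over. Pictures are saved under pics/ and viewed, at most 10 in all, crops included, and the job is handed in when it is done.

Besides the shell and the picture viewer there is one more tool, called by a JSON object that holds its "name" and its "arguments". drive_tool: Moves the arm, as the interface text tells. Shifts and turns lie within -1 to 1; 1 stands for 0.1 m of shift or pi/4 rad of turn. Its arguments: {"type":"object","properties":{"commands":{"type":"string"},"force":{"type":"number"}},"required":["commands"]}

```bash
mkdir -p pics; cat > h.py <<'E'
import numpy as np, cv2
from scipy.spatial.transform import Rotation as R
from rig import *
def ray(p,uv):
    h,w=p["pixels"].shape[:2]; f=h/2/np.tan(np.radians(p["fov_y"])/2)
    d=np.array([(uv[0]-p["cx"])/f,(uv[1]-p["cy"])/f]); 
    K=np.eye(3); u=cv2.undistortPoints(np.array([[d]],float),K,np.array([p["k1"],0,0,0.]))[0,0]
    q=np.array(p["attitude"],float)
    M=q if q.shape==(3,3) else R.from_quat(q[[1,2,3,0]]).as_matrix()
    return np.array(p["position"],float), M@np.array([u[0],u[1],1])
def at_z(p,uv,z):
    o,d=ray(p,uv); return o+d*(z-o[2])/d[2]
E
python3 - <<'E'
from h import *
for n in("top","side"):
    p=capture(n); cv2.imwrite(f"pics/{n}0.png",p["pixels"])
    print(n,p["position"],p["attitude"],p["fov_y"],p["k1"])
    for k in("round_key","bar_key","square_key","tub"):
        for b in boxes_of(p,k)[:3]: print(k,b["confidence"],np.round(b["position"]),at_z(p,b["position"],74 if k!="tub" else 120).round(1))
s=sense();print(s["ee_rot"],s["grip_width"],tips_ahead)
E
```

```text
top [515.45438569  23.52521643 957.37307998] [ 0.0466043  -0.69506946  0.71714858 -0.02010964] 45.27684805732415 -0.1670431794129429
round_key 0.53 [315. 248.] [483.2 -55.   74. ]
bar_key 0.6 [365. 247.] [ 482.1 -150.8   74. ]
square_key 0.53 [411. 236.] [ 499.3 -241.7   74. ]
tub 0.94 [354. 146.] [ 669.1 -130.4  120. ]
side [515.09464431 545.70154925 545.73646699] [ 0.03907511 -0.07195027  0.90163037 -0.42468691] 54.441033142665354 -0.013952643455511993
round_key 0.56 [336. 190.] [477.  -47.6  74. ]
bar_key 0.61 [333. 166.] [ 484.4 -132.    74. ]
square_key 0.69 [329. 142.] [ 496.4 -228.4   74. ]
tub 0.8 [247. 150.] [665.  -96.8 120. ]
[-2.29553107e-05  9.86685277e-01  1.62641213e-01  1.06826072e-05] 0.9984960466394417 17.0
```

```bash
python3 - <<'E'
import cv2
a=cv2.imread("pics/top0.png")[100:300,250:512]; b=cv2.imread("pics/side0.png")[80:260,180:420]
a=cv2.resize(a,None,fx=3,fy=3,interpolation=2)[:,:786];cv2.imwrite("pics/a.png",a);cv2.imwrite("pics/b.png",cv2.resize(b,None,fx=3,fy=3))
E
```

```text
(no output)
```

View pics/a.png

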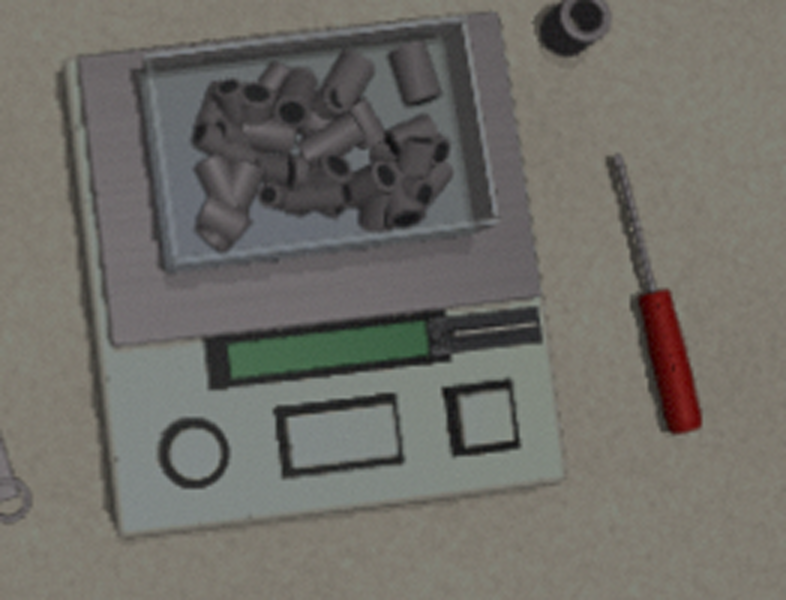

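View pics/b.png

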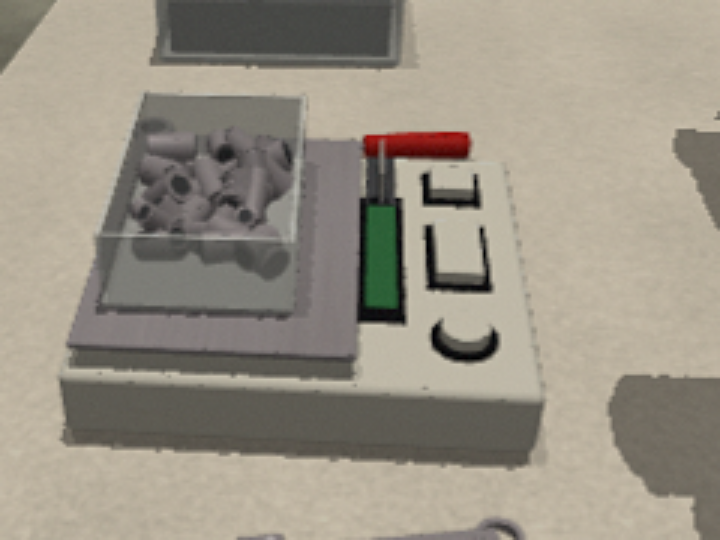

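The row, from left (+y), is round, bar, square. The round key is near (480, -53) and the bar near (486, -149), which fits the 95 mm spacing. I'll move above the round key with the gripper shutting.

{"name": "drive_tool", "arguments": {"commands": ".21 .3 0 0 0 0 0;.21 .3 0 0 0 0 0;.21 .3 0 0 0 0 0;.21 .3 0 0 0 0 0;.21 .3 0 0 0 0 0;.21 .3 0 0 0 0 0;.21 .3 0 0 0 0 0;.21 .3 0 0 0 0 0;.21 .3 0 0 0 0 0;.21 .3 0 0 0 0 0;.21 .3 0 0 0 0 0;.21 .3 0 0 0 0 0;.21 .3 0 0 0 0 0;.21 .3 0 0 0 0 0;.175 .24 -.3 0 0 0 0;0 0 -.3 0 0 0 0;0 0 -.3 0 0 0 0;0 0 -.3 0 0 0 0;0 0 0 0 0 0 0;0 0 0 0 0 0 0", "force": 20}}

```text
time_s: 2.17
eef_pos: [479.5, -53.5, 128.6]
ee_rot: [-0.001, 0.987, 0.163, -0.001]
force: [0.8, -0.3, -0.3]
grip_width: 0.003
grip_force: 0.0
```

```bash
python3 - <<'E'
from h import *
s=sense();print(s["time_s"],s["eef_pos"],s["force"],s["grip_width"])
p=capture("side"); q=capture("top")
b=cv2.resize(p["pixels"][80:260,250:450],None,fx=2,fy=2,interpolation=2); a=cv2.resize(q["pixels"][160:340,250:450],None,fx=2,fy=2,interpolation=2)
cv2.imwrite("pics/c.png",np.hstack([b,a]))
for uv in((314.7,251),(364,245.3),(412,239.3)): print("top",at_z(q,uv,66).round(1))
for uv in((335,190),(332.5,163.5),(331,141.5)): print("side",at_z(p,uv,74).round(1))
E
```

```text
2.1667 [479.54152332 -53.46544567 128.62219687] [ 0.82722851 -0.34724361 -0.28221278] 0.0033797320720329186
top [476.8 -55.5  66. ]
top [ 484.3 -151.4   66. ]
top [ 492.1 -246.6   66. ]
side [478.  -49.1  74. ]
side [ 485.5 -141.4   74. ]
side [ 491.6 -232.7   74. ]
```

View pics/c.png

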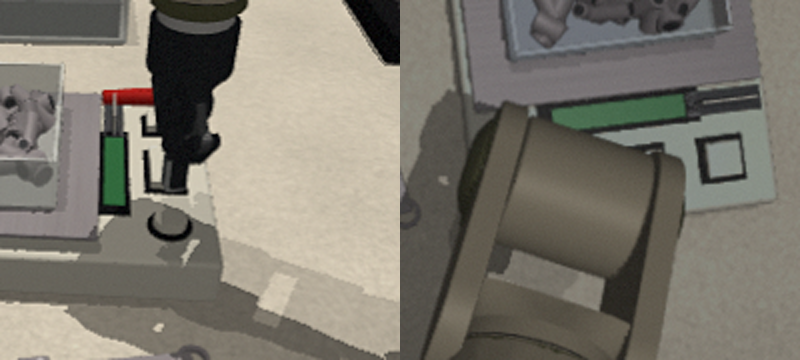

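The fingertip sits just behind the round key in the side view, as its height should make it look, and the top view puts the keys 95.5 mm apart. I'll go down onto the round key.

{"name": "drive_tool", "arguments": {"commands": "-.02 0 -.17 0 0 0 0;0 0 -.17 0 0 0 0;0 0 -.02 0 0 0 0;0 0 -.02 0 0 0 0;0 0 -.02 0 0 0 0;0 0 0 0 0 0 0;0 0 0 0 0 0 0"}}

```text
time_s: 2.85
eef_pos: [478.6, -53.9, 89.8]
ee_rot: [0.001, 0.987, 0.163, 0.001]
force: [0.4, -1.1, 2.2]
grip_width: -0.003
grip_force: 1.0
```

Contact came at the expected height. Next I press about 4.5 mm further.

{"name": "drive_tool", "arguments": {"commands": "0 0 -.02 0 0 0 0;0 0 -.02 0 0 0 0;0 0 -.01 0 0 0 0;0 0 0 0 0 0 0;0 0 0 0 0 0 0;0 0 0 0 0 0 0"}}

```text
time_s: 3.35
eef_pos: [478.6, -53.9, 84.9]
ee_rot: [0.001, 0.987, 0.163, 0.001]
force: [-1.0, -0.2, 13.4]
grip_width: -0.004
grip_force: 6.9
```

The force of 13 N shows the key is fully down. I'll lift, move over the bar key, and come down close to it.

{"name": "drive_tool", "arguments": {"commands": "0 0 0 0 0 0 0;0 0 .2 0 0 0 0;0 0 .2 0 0 0 0;0 0 0 0 0 0 0;0 0 0 0 0 0 0;.02 -.32 0 0 0 0 0;.02 -.32 0 0 0 0 0;.02 -.32 0 0 0 0 0;0 0 0 0 0 0 0;0 0 -.15 0 0 0 0;0 0 -.15 0 0 0 0;0 0 -.03 0 0 0 0;0 0 -.02 0 0 0 0;0 0 0 0 0 0 0;0 0 0 0 0 0 0"}}

```text
time_s: 4.6
eef_pos: [483.8, -149.2, 89.1]
ee_rot: [-0.0, 0.987, 0.163, 0.0]
force: [-1.6, 1.2, 2.5]
grip_width: -0.003
grip_force: 1.2
```

```bash
python3 - <<'E'
from h import *
p=capture("side"); cv2.imwrite("pics/d.png",cv2.resize(p["pixels"][100:240,260:440],None,fx=3,fy=3,interpolation=2))
E
```

```text
(no output)
```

View pics/d.png

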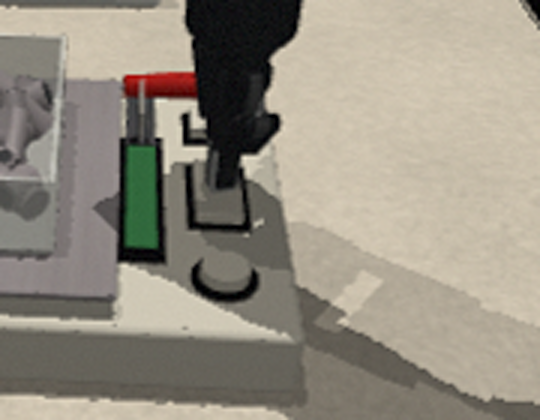

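The fingertip is on the bar key at about crop (225, 185), and the round key at (225, 275) is back up. Now I press the bar down, then lift well clear.

{"name": "drive_tool", "arguments": {"commands": "0 0 -.02 0 0 0 0;0 0 -.02 0 0 0 0;0 0 -.01 0 0 0 0;0 0 0 0 0 0 0;0 0 0 0 0 0 0;0 0 0 0 0 0 0"}}

```text
time_s: 5.15
eef_pos: [484.2, -149.5, 84.9]
ee_rot: [0.0, 0.987, 0.163, 0.001]
force: [-3.1, 3.4, 14.7]
grip_width: 0.002
grip_force: 7.4
```

{"name": "drive_tool", "arguments": {"commands": "0 0 0 0 0 0 0;0 0 .2 0 0 0 0;0 0 .2 0 0 0 0;0 0 .3 0 0 0 0;0 0 .3 0 0 0 0;0 0 0 0 0 0 0;0 0 0 0 0 0 0;0 0 0 0 0 0 0;0 0 0 0 0 0 0;0 0 0 0 0 0 0"}}

```text
time_s: 5.98
eef_pos: [483.4, -149.4, 182.5]
ee_rot: [-0.001, 0.987, 0.163, -0.001]
force: [0.2, -1.0, 0.1]
grip_width: -0.001
grip_force: 0.0
```

The bar key also bottomed out, at about 15 N, and the arm is clear.

```bash
python3 -c "
from rig import *
print(finish_job())"
```

```text
the job is handed in; nothing more can be done
None
```

I pressed the round key and then the bar key fully down (13 N and 15 N at the stops) and released each; the arm never came down near the square key or the tub, and the job is handed in, though it returned no verdict.

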